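# Fetch the boxwood block from behind the things on the rack

### The job

The boxwood carving block lies in the wooden rack behind a brass weight, a lidded jar and an upright whetstone: stand all three of these in the copper tray first, then lay the block flat on the pale inlaid panel of the dark carving board, centred and lined up with the panel. Afterwards put the weight, the jar and the stone back in the rack, each standing exactly where it stood at the start. Knock nothing over, and leave alone the burnisher in the tray and the spatula on the board.

Things in the scene. Friction and masses are not known exactly. Their poses are not given: they have to be found in the camera images.
- block: boxwood carving block, a yellowish slab 58 (x) by 130 (y) by 36 (z) mm with carved grooves on its upper face, about 0.24 kg. Origin: centre of its underside; z up. It lies in the rack with its long side across the rack, about 10 mm behind the row of three standing things; free for about 32 mm between it and the rack's back wall.
- weight: brass paperweight, round: foot 44 mm in diameter up to 30 mm high, narrowing to an upright cylindrical grip 30 mm in diameter from 40 mm to its top at 78 mm; about 0.5 kg. Origin: centre of its underside, z up. Stands in the front row of the rack.
- jar: white ceramic paste jar, a plain round cylinder 42 mm in diameter and 82 mm high with a white lid fixed on (a thin dark line round it at 60 mm marks the lid); about 0.16 kg. Origin: centre of its underside, z up. Stands in the front row of the rack.
- stone: grey whetstone standing on end, a square bar 36 by 36 mm and 88 mm high, about 0.25 kg. Origin: centre of its underside, z up; x and y are square to its upright faces. Stands in the front row of the rack.
- rack: fixed wooden rack, 190 (x) by 230 (y) mm, its floor 8 mm thick; walls 8 mm thick and 30 mm high (from the table) along its back (+x) and both sides, front (-x) open. Origin: centre of its underside. The three standing things are in a row along y, about 42 mm in front of the origin and about 62 mm apart (which stands where varies); the block lies behind the row.
- tray: fixed copper tray, the side area: 250 (x) by 150 (y) mm, floor 3 mm thick, rim 4 mm thick and 9 mm high from the table. Origin: centre of its underside. The burnisher lies in it along its +y side (about y = +41 to +63 mm); the rest is free.
- board: fixed dark carving board, 14 mm thick, with a pale inlaid panel 66 (x) by 138 (y) mm flush with its top. Origin: at the level of the board's underside, under the centre of the panel; the panel's long side is along y. The board reaches from -62 to +93 mm in x and 95 mm either way in y. The spatula lies on it beyond the panel, at about x = +70 mm.
- burnisher: brass burnisher with a rosewood grip lying along the +y side of the copper tray, 160 mm long along its x, 20 mm wide, 18 mm high; leave it alone. Origin: under it, 80 mm from the grip's end, at the tray's floor.
- spatula: pale horn spatula lying on the carving board, 160 mm long along its y, 18 mm wide, 7 mm high; leave it alone. Origin: near the middle of its underside.
There are look-alikes about, which are no part of the job. Leave any blue or green look-alike of the jar alone.

How it is judged:
On the way, in this order (a step that is already met when the one before it is completed fails the run):
1. weight, jar and stone stand upright in the copper tray while the block has not been moved from its place in the rack (x of weight in the frame of tray between -0.12 and 0.12 m and y of weight in the frame of tray between -0.07 and 0.07 m and z of each of weight, jar, stone in the frame of tray below 0.012 m and angle between each of weight, jar, stone's own z axis and vertical below 0.12 rad and x of jar in the frame of tray between -0.12 and 0.12 m and y of jar in the frame of tray between -0.07 and 0.07 m and x of stone in the frame of tray between -0.12 and 0.12 m and y of stone in the frame of tray between -0.07 and 0.07 m and distance of block from where it was at the start of the episode below 0.025 m), for 0.2 s.
2. the block lies flat on the panel of the board while the three things still stand in the tray (horizontal distance between block and board below 0.015 m and z of block in the frame of board between 0.008 and 0.02 m and angle between the y axis of block and the y axis of board, either way round below 0.2 rad and angle between each of block, weight, jar, stone's own z axis and vertical below 0.12 rad and x of weight in the frame of tray between -0.12 and 0.12 m and y of weight in the frame of tray between -0.07 and 0.07 m and z of each of weight, jar, stone in the frame of tray below 0.012 m and x of jar in the frame of tray between -0.12 and 0.12 m and y of jar in the frame of tray between -0.07 and 0.07 m and x of stone in the frame of tray between -0.12 and 0.12 m and y of stone in the frame of tray between -0.07 and 0.07 m and linear speed of block below 0.02 m/s and angular speed of block below 0.2 rad/s), for 0.2 s.
At the end, for the whole second after the job is handed in: the block lies flat on the board, its centre within 15 mm of the panel's centre and its long side within 0.2 rad of the panel's; weight, jar and stone stand upright, each within 15 mm of where it stood at the start; all are at rest (horizontal distance between block and board below 0.015 m and z of block in the frame of board between 0.008 and 0.02 m and angle between the y axis of block and the y axis of board, either way round below 0.2 rad and angle between each of block, weight, jar, stone's own z axis and vertical below 0.12 rad and linear speed of each of block, weight, jar, stone below 0.02 m/s and angular speed of each of block, weight, jar, stone below 0.2 rad/s and distance of each of weight, jar, stone from where it was at the start of the episode below 0.015 m); the robot touches nothing.
It fails at once if weight, jar or stone knocked over (tilted more than 0.6 rad) (angle between any of weight, jar, stone's own z axis and vertical above 0.6 rad).
It fails at once if the burnisher or the spatula moved by more than 25 mm (distance of any of burnisher, spatula from where it was at the start of the episode above 0.025 m).
It also fails if it takes over 147 s, if anything falls off the work surface, if the arm or the gripper's body presses on something with over 40 N, if the wrist force passes 120 N, or if a joint passes its speed limit or range.

### The arm

A 6-joint arm with a two-finger parallel gripper is mounted at the origin on the work surface. World frame = base frame: x ahead of the robot, y to its left, z up, the work surface at z = 0. Lengths are in m, angles in rad, forces in N, time in s.
With the tool pointing down it reaches from about 0.375 to 0.9 m from the base axis. Payload 3.1 kg.
Tool frame: the origin (TCP) lies on the centre line of the jaws, within the pads' length; the fingertips stand robot.tcp_to_tips ahead of it and the grasp point (between the pads) lies 3 mm ahead of it (robot.tcp_to_tips is the distance from the TCP to the fingertips, in m); z points along the fingers, y is the line along which they close (so a half turn about z gives the same grasp; the last joint's range is limited). The gripper opens to 87 mm and grips with 3 to 60 N. Pads are 19 mm wide; open, the fingers measure 117 mm over their backs; the gripper's body (75 mm by 190 mm) begins 51 mm behind the grasp point.
Start: joints at [-1.514, 0.527, 1.433, -0, 1.181, -0.178], TCP at [0.145, -0.608, 0.245] pointing down, gripper open.
Joint ranges: [-3.08, 3.08], [-0.75, 2.2], [0.22, 2.44], [-1.43, 4.57], [0, 2.65], [-2.85, 2.85]. Speed limits (rad/s): [2.79, 2.79, 3.14, 3.14, 3.14, 3.14].

### API

Orientations are given as a unit quaternion [x, y, z, w].
In Python, from rig import robot gives the robot as it stands. The module is installed in compiled form; this text tells all that it offers.
- The arm moves only by the shell command python3 -m jog 'ROWS' [FORCE]. ROWS is JSON, one flat list of numbers, 5 for each row, row after row: the finger opening in m, from 0 to 0.087, then the shift along the tool's x, y, z in m, then the turn about the tool's z in units of 10 degrees (1.0 is 10 degrees). In form: [claw, x, y, z, roll, claw, x, y, z, roll, ...]. A call has 1 to 20 rows; each row shifts and turns the commanded pose from where the row before left it, along the tool's axes as they then stand; what a row does not reach is not made up. A row lasts 1/8 s, in which the tool goes at most 62.5 mm and 10.7 degrees, less where a joint would pass 70% of its speed; a pose out of reach is approached as far as the arm can. A call with a gripper value outside its range is refused whole. The fingers move at their own pace and stop on an object; FORCE is the grip in N (left out, the last holds). Time passes only in rows, so rows that do not move let the fingers close. It gives the time, the measured TCP pose, the force, the opening and the grip force at its end, in the units of the state.
- robot.get_obs(): the state, without advancing time (a new reading comes with each control period).
- robot.camera(name): name is "scene" or "side" or "wrist"; returns the picture (480x640x3 uint8, blue, green, red); there is no depth.
- robot.camera_model(name): a dict with "fx", "fy", "cx", "cy" (pixels), "R" (3x3) and "t" (3): a world point X has camera coordinates R X + t; the wrist camera has in their place "tool_from_camera" (4x4, takes a point from camera to tool coordinates, whose origin is the TCP and whose axes are the flange's). Camera axes: x right, y down, z forward; pixel columns grow to the right and rows downward; lengths in m; the calibration is good to about 2 mm. A picture is of the moment at which its call begins: read the wrist's pose just before it. camera_model takes no time and is no camera call.
- robot.hand_in(): hands the job in; it is judged then, once.
Trained networks look in the newest picture that a camera, given by its name, has taken for a name from the list of things; names that differ only in an ending like _2 or _b are one class to them, and where a whole thing is asked for, a point or a joint stands for the part that bears it (a point fixed in the world has none). Each returns a list of dicts, best first, with "conf" (0 to 1); they miss things now and then, are a little off and sometimes report something else, mostly with a low value. They report only what shows in the picture. A call takes as long as a camera call. They do not tell look-alikes from the thing itself.
- robot.look_for(camera, label): "extent" ([centre column, centre row, width, height] in pixels, round what is visible of it).
- robot.outline_of(camera, label): "region" (480x640 bool, what is visible of it) and "extent" ([centre column, centre row, width, height] in pixels, round what is visible of it).
The state is a dict: "time": time; "q": joint angles; "joint_velocities": joint speeds; "joint_torque": joint torques, N m; "position": TCP position; "tool_rot": TCP orientation; "ft_force": force on the tool from outside, world axes, zero at the start; "moment": the same for the moment, N m; "grip_width": finger opening in m; "grip_force": force on a finger pad.
Only numpy, scipy, OpenCV 4.12 (cv2) and the standard library are available. Lean on these libraries where they do the work, as an engineer would, in place of code of your own. Each camera call takes 0.05 s, during which the arm holds its last target. There are 200 camera calls.

## Working session

There is one attempt and no reset: what is moved stays moved. The work goes in short steps, Python scripts to look and compute and a shell command to move; the robot and the scene stay as the last step left them, time stands still between calls to the robot, and variables do not carry over. Pictures are saved under pics/ and viewed, at most 14 in all, crops included, and the job is handed in when it is done.

```bash
mkdir -p pics; python3 - <<'E'
from rig import robot
import cv2
o=robot.get_obs(); print({k:o[k] for k in("time","position","tool_rot","grip_width","ft_force")}, robot.tcp_to_tips)
for c in("scene","side"):
    cv2.imwrite(f"pics/{c}0.png",robot.camera(c))
    m=robot.camera_model(c); print(c,m)
    for l in("block","weight","jar","stone","rack","tray","board","burnisher","spatula"):
        print(l,[([round(float(v)) for v in d["extent"]],round(d["conf"],2)) for d in robot.look_for(c,l)])
print(robot.camera_model("wrist"))
E
```

```text
{'time': 0.0, 'position': array([ 0.14535523, -0.60715291,  0.24355169]), 'tool_rot': array([ 9.93118718e-01,  1.17106896e-01,  6.06101562e-05, -1.08739302e-03]), 'grip_width': 0.0869086862302323, 'ft_force': array([-0.92734696,  0.28195965,  0.20094988])} 0.022
scene {'fx': 471.37249944370024, 'fy': 471.37249944370024, 'cx': 317.24991368207156, 'cy': 244.78329028340053, 'R': array([[ 0.72840401,  0.68514542, -0.00183012],
       [ 0.42984613, -0.45906248, -0.77749209],
       [-0.53353528,  0.56554168, -0.62889006]]), 't': array([-0.36801115, -0.20101029,  1.38017218])}
block [([355, 258, 50, 52], 0.7)]
weight [([334, 241, 13, 38], 0.91), ([426, 194, 52, 28], 0.56)]
jar [([326, 208, 18, 36], 0.8), ([352, 226, 24, 40], 0.75), ([292, 225, 20, 39], 0.61), ([426, 192, 57, 24], 0.44), ([333, 242, 17, 40], 0.17)]
stone [([318, 250, 24, 44], 0.83)]
rack [([347, 268, 128, 90], 0.78)]
tray [([411, 203, 107, 57], 0.97)]
board [([225, 348, 131, 102], 0.82)]
burnisher [([427, 194, 55, 23], 0.66)]
spatula [([248, 354, 67, 60], 0.98), ([346, 269, 128, 91], 0.35)]
side {'fx': 551.8484551282512, 'f
[... 412 characters left out ...]
 255, 20, 40], 0.61)]
stone [([322, 226, 20, 41], 0.98)]
rack [([295, 254, 114, 74], 0.92)]
tray [([233, 337, 153, 75], 0.57)]
board [([356, 202, 68, 35], 0.83)]
burnisher [([216, 349, 84, 21], 0.58)]
spatula [([335, 199, 20, 23], 0.5)]
{'fx': 423.1626665869484, 'fy': 423.1626665869484, 'cx': 318.6265695093072, 'cy': 244.91227397286255, 'tool_from_camera': array([[-3.92687578e-04, -9.69393481e-01, -2.45511963e-01,
         6.71012054e-02],
       [ 9.99998848e-01, -7.40577754e-04,  1.32467729e-03,
        -5.16964078e-05],
       [-1.46595423e-03, -2.45511160e-01,  9.69392656e-01,
        -1.39498733e-01],
       [ 0.00000000e+00,  0.00000000e+00,  0.00000000e+00,
         1.00000000e+00]])}
```

```bash
python3 - <<'E'
import cv2
a=cv2.imread("pics/scene0.png")[140:420,140:500]; cv2.imwrite("pics/s1.png",cv2.resize(a,(770,599),interpolation=cv2.INTER_CUBIC))
a=cv2.imread("pics/side0.png")[160:400,130:430]; cv2.imwrite("pics/s2.png",cv2.resize(a,(750,600),interpolation=cv2.INTER_CUBIC))
E
```

```text
(no output)
```

View pics/s1.png

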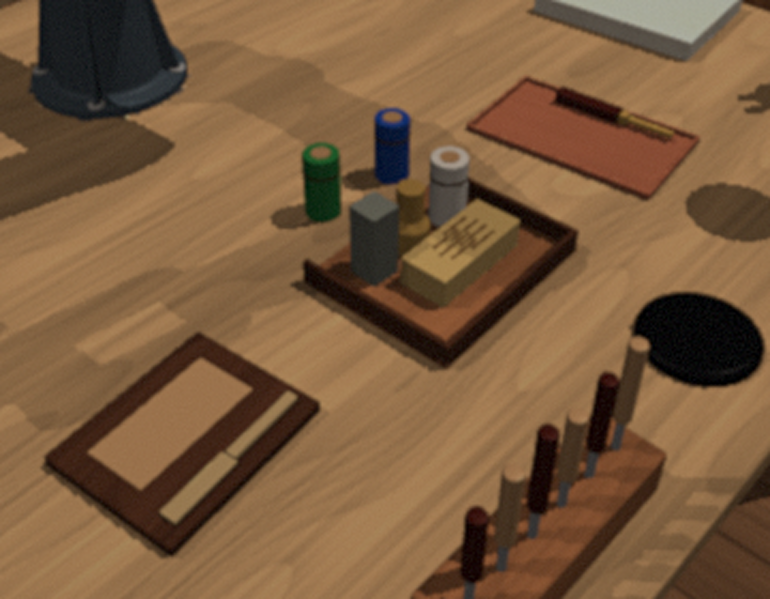

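View pics/s2.png

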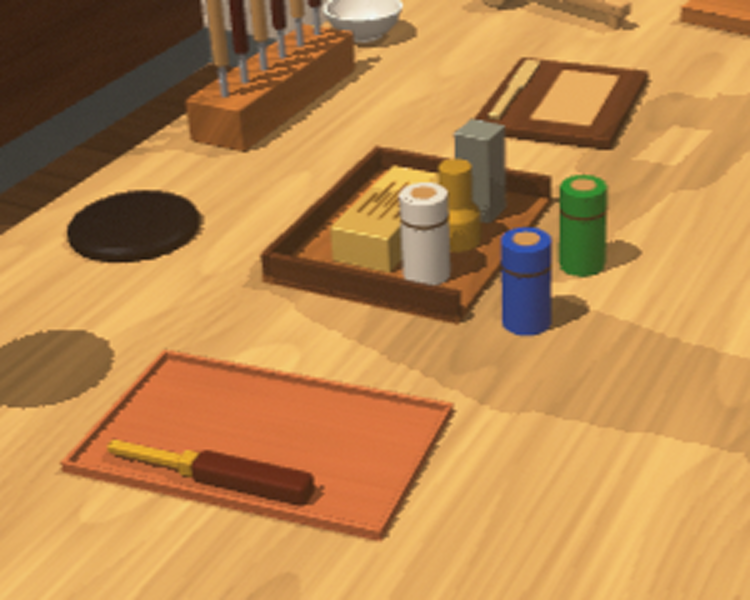

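The scene picture shows, in the rack from the robot's right to left, the stone (~318,250), weight (~334,241) and white jar (~352,226), with the block (355,258) behind them. The blue and green look-alikes stand in front of the rack. The tray is at (411,203) with the burnisher in it, and the board is at (225,348). The side view agrees: white jar (300,255), weight (313,241), stone (322,226). Next I fit the poses from the outlines.

```bash
cat > h.py <<'E'
from rig import robot
import numpy as np, cv2
from scipy.optimize import minimize
from scipy.spatial.transform import Rotation as Rn
def box(x0,x1,y0,y1,z0,z1): return np.array([[x,y,z] for x in(x0,x1) for y in(y0,y1) for z in(z0,z1)])
def cyl(r,z0,z1): 
    a=np.linspace(0,2*np.pi,24,endpoint=False); return np.array([[r*np.cos(t),r*np.sin(t),z] for z in(z0,z1) for t in a])
MOD=dict(block=box(-.029,.029,-.065,.065,0,.036),jar=cyl(.021,0,.082),stone=box(-.018,.018,-.018,.018,0,.088),
 weight=np.vstack([cyl(.022,0,.03),cyl(.015,.04,.078)]),rack=np.vstack([box(-.095,.095,-.115,.115,0,.03)]),
 tray=box(-.125,.125,-.075,.075,0,.009),board=box(-.062,.093,-.095,.095,0,.014))
def cam(name,obs=None):
    m=robot.camera_model(name); K=np.array([[m["fx"],0,m["cx"]],[0,m["fy"],m["cy"]],[0,0,1]])
    if name!="wrist": return K,m["R"],m["t"]
    T=np.eye(4);T[:3,:3]=Rn.from_quat(obs["tool_rot"]).as_matrix();T[:3,3]=obs["position"]
    W=np.linalg.inv(T@m["tool_from_camera"]); return K,W[:3,:3],W[:3,3]
def proj(c,X): K,R,t=c; p=(R@X.T).T+t; p=p@K.T; return p[:,:2]/p[:,2:]
def ray(c,uv,z):
    K,R,t=c; C=-R.T@t; d=R.T@np.linalg.solve(K,[uv[0],uv[1],1]); return C+d*(z-C[2])/d[2]
def place(M,p,z): 
    c,s=np.cos(p[2]),np.sin(p[2]); return M@np.array([[c,-s,0],[s,c,0],[0,0,1]]).T+[p[0],p[1],z]
def hullmask(c,X,S=4):
    h=cv2.convexHull((proj(c,X)*S).astype(np.float32)); m=np.zeros((480*S,640*S),np.uint8)
    cv2.fillConvexPoly(m,np.round(h).astype(int),1); return m
def fit(M,z,views,p0,yaw=True,hull=False):
    # views: list of (cam,region); least squares on the hull's extents in 16 directions
    D=np.array([[np.cos(a),np.sin(a)] for a in np.linspace(0,2*np.pi,24,endpoint=False)])
    tg=[]
    for c,r in views:
        v,u=np.nonzero(r); P=np.c_[u,v]; tg.append((P@D.T).max(0)+.5*0)
    def f(q):
        p=[q[0],q[1],q[2] if yaw else p0[2]]
        return sum(np.sum(np.minimum(np.abs((proj(c,place(M,p,z))@D.T).max(0)-t),6)) for (c,_),t in zip(views,tg))
    best=min((minimize(f,[p0[0],p0[1],p0[2]+a],method="Nelder-Mead",options=dict(initial_simplex=[[p0[0]+.02*i-.01,p0[1]+.02*j-.01,p0[2]+a+.1*k] for i,j,k in((0,0,0),(1,0,0),(0,1,0),(0,0,1))],maxiter=800)) for a in((-.3,0,.3) if yaw else (0,))),key=lambda r:r.fun)
    return best.x,best.fun/len(views)/24
E
cat > m1.py <<'E'
from h import *
C={n:cam(n) for n in("scene","side")}
for n in C: robot.camera(n)
approx=dict(jar=dict(scene=(352,226),side=(300,255)),block=dict(scene=(355,258),side=(283,249)),weight=dict(scene=(334,241),side=(313,241)),stone=dict(scene=(318,250),side=(322,226)),rack=dict(scene=(347,268),side=(295,254)),tray=dict(scene=(411,203),side=(233,337)),board=dict(scene=(225,348),side=(356,202)))
for l,a in approx.items():
    V=[]
    for n in C:
        d=[x for x in robot.outline_of(n,l) if np.hypot(x["extent"][0]-a[n][0],x["extent"][1]-a[n][1])<10]
        if d: V.append((C[n],d[0]["region"]))
        else: print("missing",n,l)
    z=0 if l in("rack","tray","board") else .008
    r=ray(C["scene"],a["scene"],.03)
    for vs in ([V]+[[v] for v in V]):
        p,e=fit(MOD[l],z,vs,[r[0],r[1],0.],yaw=l not in("jar","weight")); print(l,np.round(p,4),round(e,2))
E
python3 m1.py
```

```text
jar [0.5383 0.0739 0.0187] 1.15
jar [ 0.5375  0.0749 -0.0128] 1.12
jar [ 0.5411  0.0685 -0.013 ] 1.09
block [0.6016 0.0234 0.0978] 1.5
block [0.6012 0.0244 0.0928] 0.87
block [0.6091 0.0197 0.2104] 1.42
weight [ 0.5411  0.0123 -0.0123] 1.97
weight [0.5372 0.0126 0.008 ] 1.71
weight [ 0.5469  0.0043 -0.027 ] 2.13
missing side stone
stone [ 0.545  -0.0482 -0.2168] 0.82
stone [ 0.545  -0.0482 -0.2168] 0.82
rack [0.5853 0.0119 0.0623] 1.24
rack [0.5823 0.0156 0.0423] 1.42
rack [0.5869 0.0083 0.0627] 0.82
tray [0.5512 0.3216 0.1029] 0.94
tray [0.5504 0.3245 0.112 ] 0.71
tray [0.5515 0.3215 0.1026] 1.09
missing side board
board [ 0.5515 -0.3159  0.1237] 1.83
board [ 0.5515 -0.3159  0.1237] 1.83
```

```bash
cat >> h.py <<'E'
def go(x,y,z,a,o=None,cur=None):
    # shift in tool axes for a translation made before the turn; roll in units of 10 deg
    if cur is None:
        o=o or robot.get_obs(); R=Rn.from_quat(o["tool_rot"]).as_matrix(); p=o["position"]; ca=np.arctan2(R[1,0],R[0,0])
    else: p,ca=np.array(cur[:3]),cur[3]
    d=np.array([x,y,z])-p; t=[np.cos(ca)*d[0]+np.sin(ca)*d[1],np.sin(ca)*d[0]-np.cos(ca)*d[1],-d[2]]
    print("shift",np.round(t,4),"n>=",round(np.linalg.norm(t)/.05,1),"roll",round(-np.degrees(a-ca)/10,3),"| cur",np.round(p,4),"a",round(ca,4))
E
python3 -m jog '[0.087,0.038,-0.037,0,0,0.087,0.038,-0.037,0,0,0.087,0.038,-0.037,0,0,0.087,0.038,-0.037,0,0,0.087,0.038,-0.037,0,0,0.087,0.038,-0.037,0,0,0.087,0.038,-0.037,0,0,0.087,0.038,-0.037,0,0,0.087,0.038,-0.037,0,0,0.087,0.038,-0.037,0,0,0.087,0.038,-0.037,0,0,0.087,0.038,-0.037,0,0,0.087,0.038,-0.037,0,0,0.087,0.038,-0.037,0,0,0.087,0,0,0,0]'
python3 -m jog '[0.087,0,0,0,-1,0.087,0,0,0,-1,0.087,0,0,0,-1,0.087,0,0,0,-1,0.087,0,0,0,-1,0.087,0,0,0,-1,0.087,0,0,0,-1,0.087,0,0,0,-1,0.087,0,0,0,0,0.087,0,0,0,0]'
cat > m2.py <<'E'
from h import *
import sys
o=robot.get_obs(); c=cam("wrist",o); im=robot.camera("wrist"); cv2.imwrite("pics/"+sys.argv[1]+".png",im)
print(np.round(o["position"],4))
for l in sys.argv[2:]:
    z=0 if l in("rack","tray","board") else .008
    for d in robot.outline_of("wrist",l):
        if d["conf"]<.25: continue
        r=ray(c,d["extent"][:2],z+.02)
        p,e=fit(MOD[l],z,[(c,d["region"])],[r[0],r[1],0.08],yaw=l not in("jar","weight"))
        print(l,np.round(d["extent"]),round(d["conf"],2),"pose",np.round(p,4),round(e,2),"colour",np.round(im[d["region"]].mean(0)))
E
python3 m2.py w1 rack block stone weight jar
```

```text
time: 3.68
position: [0.544, 0.0226, 0.2447]
tool_rot: [0.993, 0.12, 0.001, -0.0]
ft_force: [0.1, 0.4, -0.6]
grip_width: 0.087
grip_force: 0.0
time: 4.92
position: [0.542, 0.0191, 0.2446]
tool_rot: [0.687, 0.727, -0.0, -0.0]
ft_force: [1.1, 0.5, 0.1]
grip_width: 0.0868
grip_force: 0.0
[0.542  0.0191 0.2446]
rack [375. 199. 240. 227.] 0.9 pose [0.5918 0.0055 0.1094] 3.83 colour [ 55. 104. 151.]
stone [319. 291.  46.  42.] 0.58 pose [ 0.5447 -0.0515 -0.0133] 3.14 colour [69. 86. 93.]
weight [315. 235.  54.  58.] 0.93 pose [0.5415 0.0096 0.0541] 0.68 colour [ 54. 141. 176.]
jar [180. 112.  88.  57.] 0.78 pose [0.4386 0.0963 0.0057] 2.0 colour [142. 112. 106.]
jar [322. 157.  60.  64.] 0.68 pose [0.5406 0.0724 0.0381] 1.01 colour [183. 203. 210.]
jar [174. 249.  85.  69.] 0.63 pose [ 0.4293 -0.0055 -0.1472] 1.74 colour [ 71. 141.  99.]
```

View pics/w1.png

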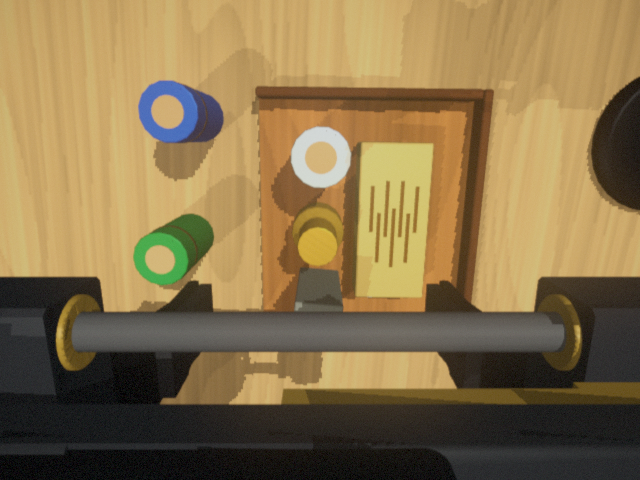

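The wrist view shows the white jar (322,157), weight (315,235), the stone partly hidden at (319,291), the block (395,220), and blue and green look-alikes at (167,110) and (160,258). All of it agrees with the other cameras.

```bash
python3 - <<'E'
from h import *
c=cam("wrist",robot.get_obs())
for z in (.044,):
    P=np.array([ray(c,u,z)[:2] for u in((363,143),(433,144),(422,297),(357,297))]);print(np.round(P,4),P.mean(0).round(4))
go(.540,.073,.20,1.627)
E
```

```text
[[ 0.5737  0.084 ]
 [ 0.6284  0.0865]
 [ 0.6351 -0.0408]
 [ 0.5795 -0.0441]] [0.6041 0.0214]
shift [0.0533 0.0009 0.0446] n>= 1.4 roll 0.021 | cur [0.5423 0.0197 0.2446] a 1.6306
```

```bash
python3 -m jog '[0.065,0.027,0.0005,0,0,0.065,0.0263,0.0005,0,0,0.065,0,0,0.04,0,0.065,0,0,0.04,0,0.065,0,0,0.04,0,0.065,0,0,0.03,0,0.065,0,0,0.02,0,0.065,0,0,0,0,0.065,0,0,0,0]'; python3 -c "
from h import *
go(.540,.073,.074,1.62)
o=robot.get_obs();c=cam('wrist',o);cv2.imwrite('pics/w2.png',robot.camera('wrist'))"
```

```text
time: 6.35
position: [0.5407, 0.073, 0.0752]
tool_rot: [0.685, 0.728, 0.0, 0.0]
ft_force: [-0.8, 0.2, -0.2]
grip_width: 0.0655
grip_force: 0.0
shift [ 0.     -0.0007  0.0012] n>= 0.0 roll 0.063 | cur [0.5407 0.073  0.0752] a 1.631
```

View pics/w2.png

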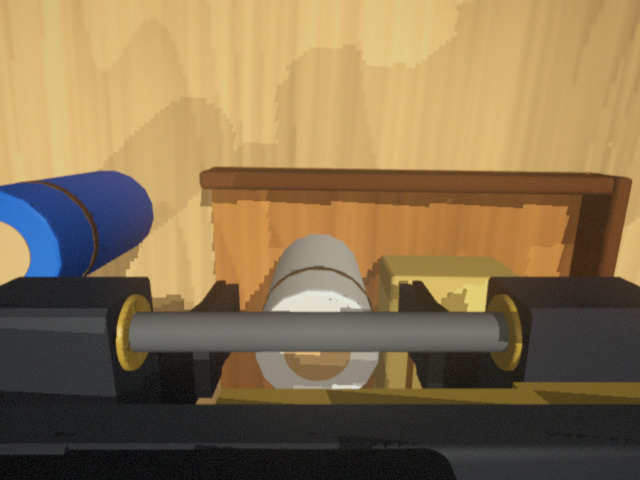

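The jar (318,340) is centred between the fingers. I close and lift.

```bash
python3 -m jog '[0.03,0,0,0.001,0,0.03,0,0,0,0,0.03,0,0,0,0,0.03,0,0,0,0,0.03,0,0,0,0,0.03,0,0,-0.01,0,0.03,0,0,-0.04,0,0.03,0,0,-0.05,0,0.03,0,0,-0.03,0,0.03,0,0,0,0]' 25; python3 - <<'E'
from h import *
T=np.array([.5512,.3225]);th=.105
for x in(-.08,0,.08):
    p=T+[np.cos(th)*x-np.sin(th)*-.022,np.sin(th)*x+np.cos(th)*-.022]; print(x,p.round(4))
go(.5535,.3006,.204,1.62)
E
```

```text
time: 7.65
position: [0.5416, 0.073, 0.2061]
tool_rot: [0.685, 0.728, 0.002, 0.002]
ft_force: [0.5, -0.8, -2.5]
grip_width: 0.0415
grip_force: 25.0
-0.08 [0.4739 0.2922]
0 [0.5535 0.3006]
0.08 [0.6331 0.309 ]
shift [0.2265 0.0256 0.0021] n>= 4.6 roll 0.064 | cur [0.5416 0.073  0.2061] a 1.6312
```

```bash
python3 -c "
from h import *
go(.633,.309,.204,1.62)"; python3 -m jog '[0.03,0.04,0.005,0,0,0.03,0.04,0.005,0,0,0.03,0.04,0.005,0,0,0.03,0.04,0.005,0,0,0.03,0.04,0.005,0,0,0.03,0.0265,0.0006,0.002,0,0.03,0,0,0,0]' ; python3 m2.py w3 tray; python3 -c "
from h import *
go(.633,.309,.204,1.62)"
```

```text
shift [0.2301 0.1055 0.0021] n>= 5.1 roll 0.064 | cur [0.5416 0.073  0.2061] a 1.6312
time: 8.52
position: [0.5503, 0.302, 0.199]
tool_rot: [0.684, 0.729, -0.002, -0.001]
ft_force: [0.1, -0.3, -2.0]
grip_width: 0.0415
grip_force: 25.0
[0.5503 0.302  0.199 ]
tray [319. 192. 334. 212.] 0.62 pose [0.551  0.3202 0.1285] 3.04 colour [ 81. 132. 205.]
shift [ 0.004   0.0825 -0.0043] n>= 1.7 roll 0.067 | cur [0.5509 0.3    0.1997] a 1.6317
```

View pics/w3.png

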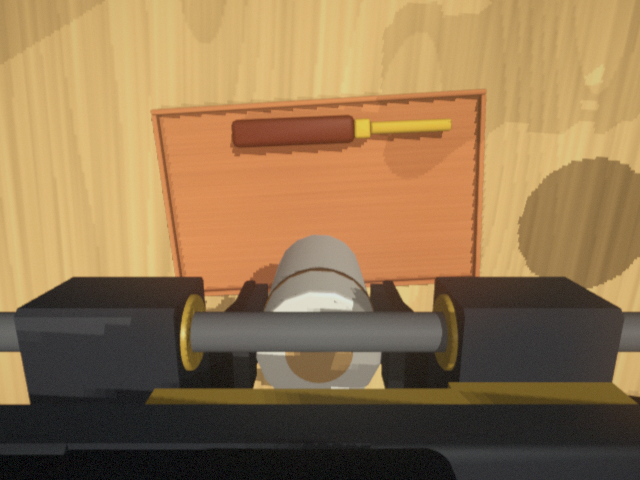

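The tray's outer corners are at about (153,110), (485,92), (480,277) and (179,294), with the burnisher along the top edge (232–450,130). I check the tray pose from those corners.

```bash
python3 - <<'E'
from h import *
o=robot.get_obs();c=cam("wrist",o)
P=np.array([ray(c,u,.009)[:2] for u in((153,110),(485,92),(480,277),(179,294))]);print(P.round(4),P.mean(0).round(4))
e=P[1]-P[0];th=np.arctan2(e[1],e[0]);print(th,np.linalg.norm(e),np.linalg.norm(P[1]-P[2]))
T=P.mean(0)
for x in(-.08,0,.08): print((T+[np.cos(th)*x+np.sin(th)*.022,np.sin(th)*x-np.cos(th)*.022]).round(4))
print(o["time"],o["position"]); go(.633,.309,.2,1.62)
E
```

```text
[[0.4223 0.3784]
 [0.667  0.4058]
 [0.6856 0.2633]
 [0.4385 0.2332]] [0.5533 0.3202]
0.11175351480329761 0.24624255834820183 0.1437762823492469
[0.4763 0.2894]
[0.5558 0.2983]
[0.6353 0.3072]
8.625 [0.55089198 0.29995748 0.19971953]
shift [ 0.004   0.0825 -0.0003] n>= 1.7 roll 0.067 | cur [0.5509 0.3    0.1997] a 1.6317
```

```bash
python3 -m jog '[0.03,0.001,0.042,0,0,0.03,0.001,0.0424,0,0,0.03,0,0,0.04,0,0.03,0,0,0.04,0,0.03,0,0,0.03,0,0.03,0,0,0.012,0,0.03,0,0,0.0065,0,0.03,0,0,0,0,0.03,0,0,0,0]'
```

```text
time: 9.75
position: [0.6371, 0.3079, 0.0746]
tool_rot: [0.685, 0.728, 0.001, 0.001]
ft_force: [0.5, 0.5, -0.7]
grip_width: 0.0411
grip_force: 25.0
```

```bash
python3 -m jog '[0.03,0,0,0.003,0,0.03,0,0,0,0]'; python3 -m jog '[0.03,0,0,0.0012,0,0.03,0,0,0,0]'; python3 -c "
from h import *
for i in range(4):
  o=robot.get_obs();print(o['time'],o['position'],o['ft_force'])"
```

```text
time: 10.0
position: [0.6361, 0.3078, 0.0703]
tool_rot: [0.685, 0.728, 0.0, 0.0]
ft_force: [-0.0, -0.4, -1.9]
grip_width: 0.0414
grip_force: 25.0
time: 10.25
position: [0.6363, 0.3079, 0.069]
tool_rot: [0.685, 0.728, 0.0, 0.0]
ft_force: [-0.4, 0.1, -0.4]
grip_width: 0.0415
grip_force: 25.0
10.25 [0.63625544 0.30786205 0.06896751] [-0.42252145  0.11656779 -0.38702745]
10.25 [0.63625544 0.30786205 0.06896751] [-0.42252145  0.11656779 -0.38702745]
10.25 [0.63625544 0.30786205 0.06896751] [-0.42252145  0.11656779 -0.38702745]
10.25 [0.63625544 0.30786205 0.06896751] [-0.42252145  0.11656779 -0.38702745]
```

```bash
python3 -m jog '[0.065,0,0,0,0,0.065,0,0,0,0,0.065,0,0,0,0,0.065,0,0,-0.02,0,0.065,0,0,-0.05,0,0.065,0,0,-0.05,0,0.065,-0.0364,-0.014,0,0,0.065,-0.0364,-0.014,0,0,0.065,-0.0364,-0.014,0,0,0.065,-0.0364,-0.014,0,0,0.065,-0.0364,-0.014,0,0,0.065,-0.0364,-0.014,0,0,0.065,-0.0364,-0.014,0,0,0.065,-0.0364,-0.014,0,0,0.065,0,0,0.04,0,0.065,0,0,0.04,0,0.065,0,0,0.02,0,0.065,0,0,0,0]'; python3 -c "
from h import *
go(.5415,.0105,.0745,1.62)
cv2.imwrite('pics/w4.png',robot.camera('wrist'))"
```

```text
time: 12.5
position: [0.5416, 0.0103, 0.0887]
tool_rot: [0.686, 0.728, -0.0, -0.001]
ft_force: [-1.0, 0.1, 0.1]
grip_width: 0.0651
grip_force: 0.0
shift [ 0.0002 -0.0001  0.0142] n>= 0.3 roll 0.062 | cur [0.5416 0.0103 0.0887] a 1.6309
```

View pics/w4.png

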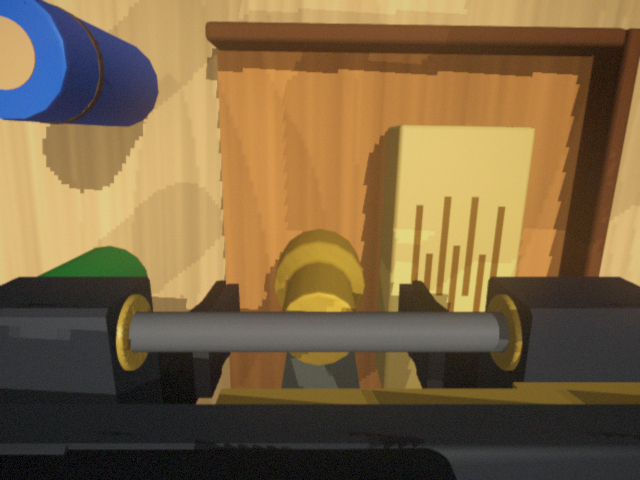

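The weight (320,290) is centred. I grip it and carry it.

```bash
python3 -m jog '[0.065,0,0,0.0148,0,0.065,0,0,0,0,0.02,0,0,0,0,0.02,0,0,0,0,0.02,0,0,0,0,0.02,0,0,0,0,0.02,0,0,-0.01,0,0.02,0,0,-0.03,0,0.02,0,0,-0.05,0,0.02,0,0,-0.04,0,0.02,0,0,0,0]' 45 && python3 -m jog '[0.02,0.041,0.00455,0,0,0.02,0.041,0.00455,0,0,0.02,0.041,0.00455,0,0,0.02,0.041,0.00455,0,0,0.02,0.041,0.00455,0,0,0.02,0.041,0.00455,0,0,0.02,0.041,0.00455,0,0,0.02,0,0,0,0,0.02,0,0,0.05,0,0.02,0,0,0.045,0,0.02,0,0,0.025,0,0.02,0,0,0.01,0,0.02,0,0,0.003,0,0.02,0,0,0,0,0.02,0,0,0,0]'
```

```text
time: 13.92
position: [0.5437, 0.0101, 0.207]
tool_rot: [0.685, 0.728, 0.002, 0.003]
ft_force: [-0.7, -1.0, -5.0]
grip_width: 0.0288
grip_force: 45.0
time: 15.8
position: [0.5574, 0.2989, 0.0717]
tool_rot: [0.686, 0.728, 0.001, 0.001]
ft_force: [0.0, -0.1, -5.8]
grip_width: 0.0291
grip_force: 45.0
```

```bash
python3 -m jog '[0.02,0,0,0.0015,0,0.02,0,0,0,0]'; python3 -m jog '[0.02,0,0,0.001,0,0.02,0,0,0,0]'
```

```text
time: 16.05
position: [0.5573, 0.299, 0.0707]
tool_rot: [0.685, 0.728, 0.001, 0.001]
ft_force: [-0.3, -0.7, 2.0]
grip_width: 0.0289
grip_force: 45.0
time: 16.3
position: [0.5574, 0.299, 0.0707]
tool_rot: [0.685, 0.728, 0.001, 0.001]
ft_force: [-1.7, -1.1, 7.0]
grip_width: 0.0291
grip_force: 45.0
```

```bash
python3 -m jog '[0.06,0,0,0,0,0.06,0,0,0,0,0.06,0,0,0,0,0.06,0,0,-0.02,0,0.06,0,0,-0.05,0,0.06,0,0,-0.05,0,0.06,-0.0435,-0.0042,0,0,0.06,-0.0435,-0.0042,0,0,0.06,-0.0435,-0.0042,0,0,0.06,-0.0435,-0.0042,0,0,0.06,-0.0435,-0.0042,0,0,0.06,-0.0435,-0.0042,0,0,0.06,-0.0435,-0.0042,0,0,0.06,-0.0435,-0.0042,0,0,0.06,0,0,0.04,0,0.06,0,0,0.02,0,0.06,0,0,0,0,0.06,0,0,0,0]'; python3 m2.py w5 stone block; python3 -c "
from h import *
go(.545,-.050,.1265,1.62)"
```

```text
time: 18.55
position: [0.5447, -0.0508, 0.1299]
tool_rot: [0.685, 0.728, 0.001, 0.001]
ft_force: [0.1, -1.1, 0.5]
grip_width: 0.0599
grip_force: 0.0
[ 0.5447 -0.0508  0.1299]
stone [320. 263.  85.  95.] 0.8 pose [ 0.5459 -0.0507  0.0915] 3.3 colour [106. 124. 128.]
block [440. 129. 139. 258.] 0.59 pose [0.6012 0.0231 0.0715] 3.11 colour [110. 184. 206.]
shift [0.0007 0.0004 0.0034] n>= 0.1 roll 0.066 | cur [ 0.5447 -0.0507  0.1299] a 1.6315
```

View pics/w5.png

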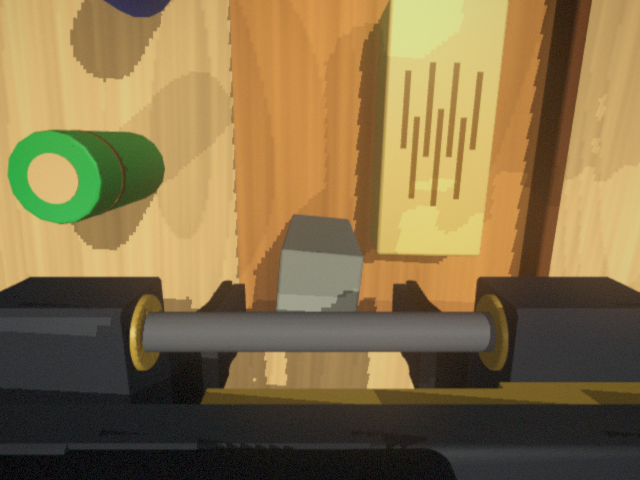

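```bash
python3 - <<'E'
from h import *
o=robot.get_obs();o["position"][2]=.1275;c=cam("wrist",o)
P=np.array([ray(c,u,.096) for u in((283,248),(363,256),(277,308),(356,312))])
Q=np.array([ray(c,u,.008) for u in((292,215),(348,219))])
print(P.round(4),Q.round(4))
for p,q in((P[0],P[1]),(P[2],P[0]),(Q[0],Q[1])): print(np.arctan2(*(q-p)[[1,0]]),np.linalg.norm(q-p))
E
```

```text
[[ 0.5289 -0.0296  0.096 ]
 [ 0.5625 -0.0311  0.096 ]
 [ 0.5273 -0.0567  0.096 ]
 [ 0.5617 -0.0565  0.096 ]] [[ 0.5277 -0.0318  0.008 ]
 [ 0.5625 -0.0322  0.008 ]]
-0.04386474053051227 0.03369984155140556
1.5140887583578448 0.027079925985330017
-0.012679905432709025 0.03488305768588887
```

The stone is turned about -0.045 rad: its far top edge runs from (283,248) to (363,256). I turn the tool to match, then grip.

```bash
python3 -m jog '[0.06,0,0,0,0.6,0.06,0.0025,0,0,0,0.06,0,0,0.03,0,0.06,0,0,0.0225,0,0.06,0,0,0,0,0.06,0,0,0,0,0.02,0,0,0,0,0.02,0,0,0,0,0.02,0,0,0,0,0.02,0,0,0,0]' 35 && python3 -m jog '[0.02,0,0,-0.01,0,0.02,0,0,-0.03,0,0.02,0,0,-0.05,0,0.02,0,0,-0.04,0,0.02,0.04175,-0.0104,0,0,0.02,0.04175,-0.0104,0,0,0.02,0.04175,-0.0104,0,0,0.02,0.04175,-0.0104,0,0,0.02,0.04175,-0.0104,0,0,0.02,0.04175,-0.0104,0,0,0.02,0.04175,-0.0104,0,0,0.02,0.04175,-0.0104,0,0,0.02,0,0,0.05,0,0.02,0,0,0.045,0,0.02,0,0,0.025,0,0.02,0,0,0.01,0,0.02,0,0,0.002,0,0.02,0,0,0,0,0.02,0,0,0,0]'
```

```text
time: 19.95
position: [0.5442, -0.0483, 0.0765]
tool_rot: [0.723, 0.691, 0.0, 0.0]
ft_force: [0.1, 0.4, 2.6]
grip_width: 0.036
grip_force: 34.9
time: 22.32
position: [0.4764, 0.2894, 0.0752]
tool_rot: [0.723, 0.691, 0.001, 0.0]
ft_force: [-0.9, -0.1, -2.0]
grip_width: 0.036
grip_force: 34.9
```

```bash
python3 -m jog '[0.02,0,0,0.0025,0,0.02,0,0,0,0]';python3 -m jog '[0.02,0,0,0.001,0,0.02,0,0,0,0]'; python3 -m jog '[0.02,0,0,0.001,0,0.02,0,0,0,0]'
```

```text
time: 22.58
position: [0.4757, 0.2891, 0.0717]
tool_rot: [0.723, 0.691, 0.0, 0.0]
ft_force: [-0.6, 0.2, -2.4]
grip_width: 0.0359
grip_force: 34.9
time: 22.82
position: [0.4757, 0.2892, 0.0714]
tool_rot: [0.723, 0.691, 0.0, 0.0]
ft_force: [-0.9, -1.1, 5.3]
grip_width: 0.0359
grip_force: 34.9
time: 23.08
position: [0.4757, 0.2892, 0.0714]
tool_rot: [0.723, 0.691, 0.0, 0.0]
ft_force: [-3.2, -1.1, 12.0]
grip_width: 0.0362
grip_force: 34.9
```

```bash
python3 -m jog '[0.072,0,0,0,0,0.072,0,0,0,0,0.072,0,0,0,0,0.072,0,0,-0.02,0,0.072,0,0,-0.05,0,0.072,0,0,-0.05,0,0.072,0,0,-0.05,0,0.072,-0.0373,0.0199,0,0,0.072,-0.0373,0.0199,0,0,0.072,-0.0373,0.0199,0,0,0.072,-0.0373,0.0199,0,0,0.072,-0.0373,0.0199,0,0,0.072,-0.0373,0.0199,0,0,0.072,-0.0373,0.0199,0,0,0.072,0,0,0,-0.57,0.072,-0.006,0,0,0,0.072,0,0,0,0,0.072,0,0,0,0]'; python3 m2.py w6 block; python3 - <<'E'
from h import *
go(.603,.022,.04,1.626)
cv2.imwrite("pics/sc2.png",robot.camera("scene")[150:420,150:510])
im=cv2.imread("pics/w6.png"); b=cv2.imread("pics/sc2.png"); cv2.imwrite("pics/c6.png",np.hstack([cv2.resize(im[60:340,180:500],(400,350)),cv2.resize(b,(400,350))]))
E
```

```text
time: 25.32
position: [0.6033, 0.0166, 0.2395]
tool_rot: [0.687, 0.726, -0.0, -0.0]
ft_force: [-0.0, 0.7, -0.2]
grip_width: 0.0721
grip_force: 0.0
[0.6033 0.0166 0.2395]
block [320. 214.  78. 158.] 0.93 pose [0.603  0.0202 0.0331] 1.88 colour [108. 188. 207.]
shift [ 5.300e-03 -1.000e-04  1.996e-01] n>= 4.0 roll 0.001 | cur [0.6034 0.0167 0.2396] a 1.6262
```

View pics/c6.png

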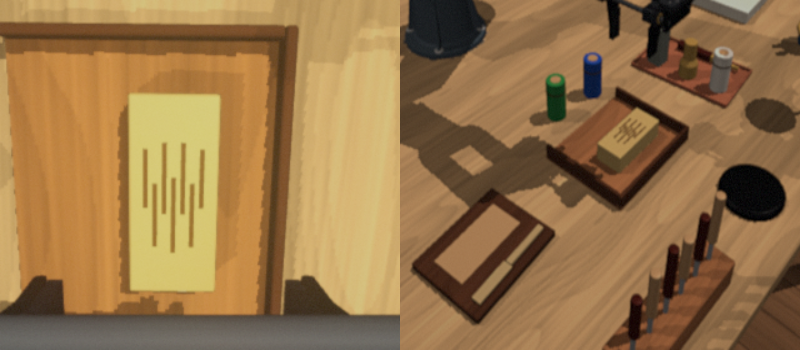

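Left: the block lies aligned with the tool (centre of the crop at 175,190). Right: stone, weight and jar all stand in the tray. I grasp the block.

```bash
python3 -m jog '[0.072,0.0045,0,0,0,0.072,0,0,0.05,0,0.072,0,0,0.05,0,0.072,0,0,0.05,0,0.072,0,0,0.03,0,0.072,0,0,0.0175,0,0.072,0,0,0,0,0.072,0,0,0,0,0.04,0,0,0,0,0.04,0,0,0,0,0.04,0,0,0,0,0.04,0,0,0,0]' 40; python3 -c "
from h import *
go(.5515,-.3159,.2,1.571+.12)"
```

```text
time: 26.98
position: [0.6033, 0.0206, 0.0431]
tool_rot: [0.687, 0.726, 0.0, 0.0]
ft_force: [-1.9, -0.1, 5.4]
grip_width: 0.0577
grip_force: 39.9
shift [-0.3331 -0.0703 -0.1569] n>= 7.5 roll -0.373 | cur [0.6033 0.0206 0.0431] a 1.6259
```

```bash
python3 -m jog '[0.04,0,0,-0.01,0,0.04,0,0,-0.03,0,0.04,0,0,-0.04,0,0.04,0,0,-0.05,0,0.04,0,0,-0.05,0,0.04,0,0,-0.05,0,0.04,0,0,-0.03,0,0.04,0,0,0,0]' && python3 -m jog '[0.04,-0.0415,-0.0069,0,0,0.04,-0.0415,-0.0069,0,0,0.04,-0.0415,-0.0069,0,0,0.04,-0.0415,-0.0069,0,0,0.04,-0.0415,-0.0069,0,0,0.04,-0.0415,-0.0069,0,0,0.04,-0.0415,-0.0069,0,0,0.04,-0.0415,-0.0069,0,0,0.04,-0.0415,-0.0069,0,0,0.04,-0.0415,-0.0069,0,0,0.04,-0.0415,-0.0069,0,0,0.04,0,0,0,0,0.04,0,0,0,0]'; python3 m2.py w7 board; python3 -c "
from h import *
o=robot.get_obs();print(o['position'],o['tool_rot'])"
```

```text
time: 27.98
position: [0.6046, 0.0206, 0.3048]
tool_rot: [0.687, 0.726, 0.002, 0.003]
ft_force: [-0.0, -0.6, -3.3]
grip_width: 0.0578
grip_force: 39.9
time: 29.6
position: [0.5518, -0.4383, 0.2993]
tool_rot: [0.688, 0.726, 0.001, -0.003]
ft_force: [-0.0, -1.1, -3.3]
grip_width: 0.0578
grip_force: 39.9
[ 0.5518 -0.4383  0.2993]
board [344.  91. 168. 182.] 0.67 pose [ 0.5523 -0.3452  0.0495] 2.74 colour [ 78. 122. 153.]
[ 0.55253746 -0.43768348  0.30069247] [ 6.86960789e-01  7.26692948e-01  3.18934545e-04 -1.45999739e-03]
```

View pics/w7.png

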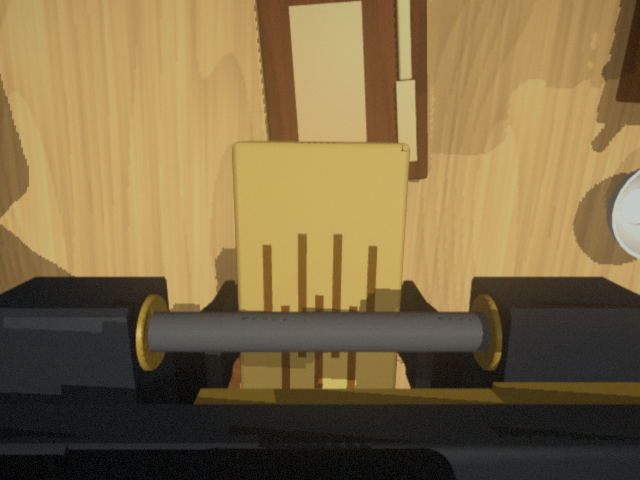

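The panel's upper corners are at about (290,7) and (361,1), and its sides run down to (299,141) and (367,141) above the held block. I compute the panel pose from this view and cross-check it in the scene picture.

```bash
python3 - <<'E'
from h import *
o=robot.get_obs();c=cam("wrist",o)
P=np.array([ray(c,u,.014)[:2] for u in((290,7),(361,1),(299,141),(367,141))]);print(P.round(4))
e=P[1]-P[0];print("w",np.linalg.norm(e),"yaw",np.arctan2(e[1],e[0]),[np.arctan2(*(P[i]-P[i+2])[[1,0]])-np.pi/2 for i in(0,1)])
S=cv2.imread("pics/scene0.png");cs=cam("scene")
# pale panel by colour inside the board region, subpixel rect fit on table plane
g=cv2.cvtColor(S,cv2.COLOR_BGR2HSV)
for n in("scene","side"):
    I=cv2.imread(f"pics/{n}0.png"); cc=cam(n)
    m=(I[...,2]>np.where(n=="scene",110,150)).astype(np.uint8)
    u=proj(cc,np.array([[.548,-.316,.014]]))[0]; k,lab,st,_=cv2.connectedComponentsWithStats(m,connectivity=4)
    L=lab[int(round(u[1])),int(round(u[0]))]; print(n,u.round(),"lab",L,st[L])
    q=cv2.findContours((lab==L).astype(np.uint8),0,1)[0][0][:,0]
    W=np.array([ray(cc,p,.014)[:2] for p in q]).astype(np.float32); print(cv2.minAreaRect(W))
E
```

```text
[[ 0.5165 -0.2572]
 [ 0.5806 -0.2487]
 [ 0.5299 -0.3751]
 [ 0.5963 -0.3713]]
w 0.06467163832578483 yaw 0.13171511082815313 [np.float64(0.1135391239448198), np.float64(0.12780897709175032)]
scene [220. 333.] lab 65 [ 181  308   77   61 2019]
((0.5529727935791016, -0.31967753171920776), (0.06728639453649521, 0.13838745653629303), 6.79755973815918)
side [362. 200.] lab 79 [342 188  36  22 511]
((0.5562856197357178, -0.32255488634109497), (0.06761641055345535, 0.1409323662519455), 6.914261817932129)
```

```bash
python3 -m jog '[0.04,0.0389,0.0031,0,0,0.04,0.0389,0.0031,0,0,0.04,0.0389,0.0031,0,0,0.04,0,0,0,-0.37,0.04,0,0,0.05,0,0.04,0,0,0.05,0,0.04,0,0,0.05,0,0.04,0,0,0.05,0,0.04,0,0,0.03,0,0.04,0,0,0.015,0,0.04,0,0,0,0,0.04,0,0,0,0]'; python3 -c "
from h import *
go(.555,-.321,.049,1.691)"
```

```text
time: 31.2
position: [0.5566, -0.3228, 0.0587]
tool_rot: [0.663, 0.748, 0.0, 0.002]
ft_force: [-0.3, -0.1, -1.8]
grip_width: 0.0578
grip_force: 39.9
shift [ 0.002  -0.0014  0.0097] n>= 0.2 roll -0.001 | cur [ 0.5566 -0.3228  0.0587] a 1.6908
```

```bash
python3 -m jog '[0.04,0.001,-0.001,0.007,0,0.04,0,0,0,0]'; python3 -m jog '[0.04,0,0,0.0015,0,0.04,0,0,0,0]'; python3 -m jog '[0.04,0,0,0.001,0,0.04,0,0,0,0]'
```

```text
time: 31.45
position: [0.5541, -0.3213, 0.0503]
tool_rot: [0.664, 0.748, 0.0, -0.0]
ft_force: [-0.1, 0.4, -2.1]
grip_width: 0.0577
grip_force: 39.9
time: 31.7
position: [0.5545, -0.3216, 0.0491]
tool_rot: [0.664, 0.748, -0.0, 0.0]
ft_force: [-0.2, 0.4, 0.9]
grip_width: 0.0583
grip_force: 39.9
time: 31.95
position: [0.5545, -0.3216, 0.0491]
tool_rot: [0.664, 0.748, -0.0, 0.0]
ft_force: [-1.3, 1.7, 7.5]
grip_width: 0.0573
grip_force: 40.0
```

```bash
python3 -m jog '[0.068,0,0,-0.001,0,0.068,0,0,0,0,0.068,0,0,0,0,0.068,0,0,0,0,0.068,0,0,-0.03,0,0.068,0,0,-0.05,0,0.068,0,0,-0.05,0,0.068,0,0,-0.05,0,0.068,0,0,-0.02,0,0.068,-0.01,0,0,0,0.068,0,0,0,0,0.068,0,0,0,0]'; sed -i 's/("rack","tray","board") else .008/("rack","tray","board") else ZZ.get(l,.008)/; s/^import sys/import sys; ZZ=dict(block=.014)/' m2.py; python3 m2.py w8 block board; python3 -c "
from h import *
go(.4757,.2892,.2,1.5255)"
```

```text
time: 33.45
position: [0.5547, -0.331, 0.2464]
tool_rot: [0.664, 0.748, 0.0, -0.002]
ft_force: [0.1, -0.8, -0.2]
grip_width: 0.0679
grip_force: 0.0
[ 0.5547 -0.331   0.2464]
block [321. 207.  76. 162.] 0.6 pose [ 0.5541 -0.3217  0.1   ] 1.86 colour [106. 185. 203.]
board [341. 198. 182. 217.] 0.7 pose [ 0.5565 -0.3217  0.1245] 2.85 colour [ 46.  83. 121.]
shift [ 0.6253 -0.0049  0.0472] n>= 12.5 roll 0.945 | cur [ 0.5552 -0.331   0.2472] a 1.6904
```

View pics/w8.png

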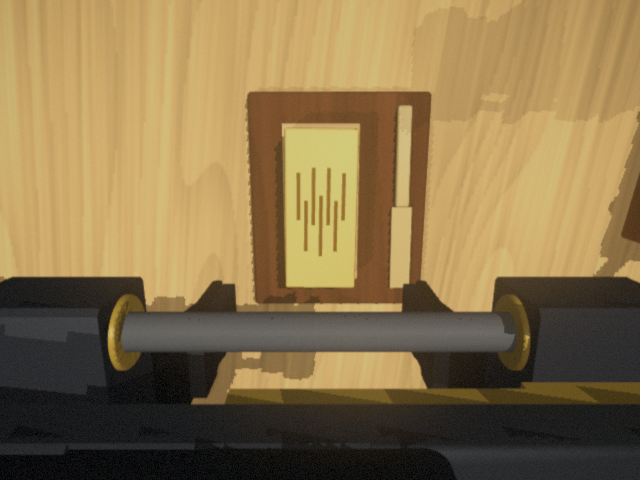

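The block lies on the panel (321,207) and is lined up with it. Fitted centres agree within 3 mm. Now I fetch the stone.

```bash
python3 -m jog '[0.06,0.0447,-0.0003,0,0,0.06,0.0447,-0.0003,0,0,0.06,0.0447,-0.0003,0,0,0.06,0.0447,-0.0003,0,0,0.06,0.0447,-0.0003,0,0,0.06,0.0447,-0.0003,0,0,0.06,0.0447,-0.0003,0,0,0.06,0.0447,-0.0003,0,0,0.06,0.0447,-0.0003,0,0,0.06,0.0447,-0.0003,0,0,0.06,0.0447,-0.0003,0,0,0.06,0.0447,-0.0003,0,0,0.06,0.0447,-0.0003,0,0,0.06,0.0447,-0.0003,0,0,0.06,0,0,0.05,0.945,0.06,0,0,0.05,0,0.06,0,0,0,0,0.06,0,0,0,0]'; python3 -c "
from h import *
go(.4757,.2892,.0715,1.5255)
cv2.imwrite('pics/w9.png',robot.camera('wrist'))"
```

```text
time: 35.85
position: [0.4777, 0.2898, 0.1497]
tool_rot: [0.723, 0.691, 0.001, 0.0]
ft_force: [0.4, 0.1, 0.8]
grip_width: 0.0601
grip_force: 0.0
shift [-0.0007 -0.002   0.0782] n>= 1.6 roll -0.001 | cur [0.4777 0.2898 0.1497] a 1.5254
```

View pics/w9.png

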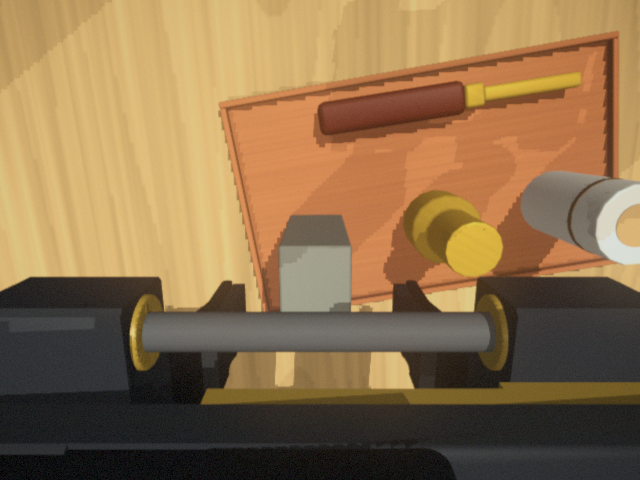

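Stone (315,275), weight and jar all stand upright. I grip the stone and carry it back.

```bash
python3 -m jog '[0.06,-0.0007,-0.0018,0,0,0.06,0,0,0.04,0,0.06,0,0,0.025,0,0.06,0,0,0.013,0,0.06,0,0,0,0,0.06,0,0,0,0,0.02,0,0,0,0,0.02,0,0,0,0,0.02,0,0,0,0,0.02,0,0,0,0]' 35 && python3 -m jog '[0.02,0,0,-0.01,0,0.02,0,0,-0.04,0,0.02,0,0,-0.05,0,0.02,0,0,-0.04,0,0.02,-0.04175,0.0104,0,0,0.02,-0.04175,0.0104,0,0,0.02,-0.04175,0.0104,0,0,0.02,-0.04175,0.0104,0,0,0.02,-0.04175,0.0104,0,0,0.02,-0.04175,0.0104,0,0,0.02,-0.04175,0.0104,0,0,0.02,-0.04175,0.0104,0,0,0.02,0,0,0,0,0.02,0,0,0.05,0,0.02,0,0,0.045,0,0.02,0,0,0.025,0,0.02,0,0,0,0,0.02,0,0,0,0]'; python3 -c "
from h import *
go(.5447,-.0482,.0765,1.5255)"
```

```text
time: 37.15
position: [0.4752, 0.2889, 0.0708]
tool_rot: [0.723, 0.691, 0.0, 0.0]
ft_force: [-0.9, 0.8, 3.1]
grip_width: 0.0358
grip_force: 35.0
time: 39.4
position: [0.5434, -0.0482, 0.0915]
tool_rot: [0.723, 0.691, 0.0, 0.0]
ft_force: [-1.1, -0.5, -2.9]
grip_width: 0.0359
grip_force: 35.0
shift [0.     0.0013 0.015 ] n>= 0.3 roll 0.003 | cur [ 0.5434 -0.0482  0.0915] a 1.5261
```

```bash
python3 -m jog '[0.02,0,0.001,0.01,0,0.02,0,0,0.003,0,0.02,0,0,0,0]'; python3 -m jog '[0.02,0,0,0.0015,0,0.02,0,0,0,0]';python3 -m jog '[0.02,0,0,0.0012,0,0.02,0,0,0,0]'
```

```text
time: 39.78
position: [0.5438, -0.0486, 0.0776]
tool_rot: [0.723, 0.691, -0.0, -0.0]
ft_force: [-0.6, 1.0, -2.6]
grip_width: 0.0362
grip_force: 35.0
time: 40.02
position: [0.5439, -0.0487, 0.0761]
tool_rot: [0.723, 0.691, -0.0, -0.0]
ft_force: [-0.9, -0.3, -2.1]
grip_width: 0.0355
grip_force: 35.0
time: 40.28
position: [0.544, -0.0487, 0.0758]
tool_rot: [0.723, 0.691, 0.0, 0.0]
ft_force: [-1.0, 0.7, 4.7]
grip_width: 0.0356
grip_force: 35.0
```

```bash
python3 -m jog '[0.06,0,0,0,0,0.06,0,0,0,0,0.06,0,0,0,0,0.06,0,0,-0.02,0,0.06,0,0,-0.05,0,0.06,0,0,-0.05,0,0.06,0.0435,-0.0003,0,0,0.06,0.0435,-0.0003,0,0,0.06,0.0435,-0.0003,0,0,0.06,0.0435,-0.0003,0,0,0.06,0.0435,-0.0003,0,0,0.06,0.0435,-0.0003,0,0,0.06,0.0435,-0.0003,0,0,0.06,0.0435,-0.0003,0,0,0.06,0,0,0.05,0,0.06,0,0,0.03,0,0.06,0,0,0,0,0.06,0,0,0,0]'; python3 -c "
from h import *
go(.5573,.299,.0710,1.5255)"
```

```text
time: 42.52
position: [0.5581, 0.2993, 0.1157]
tool_rot: [0.723, 0.691, 0.001, 0.0]
ft_force: [0.2, -0.1, 0.4]
grip_width: 0.0599
grip_force: 0.0
shift [-0.0003 -0.0008  0.0447] n>= 0.9 roll -0.001 | cur [0.5581 0.2993 0.1157] a 1.5252
```

```bash
python3 -m jog '[0.06,-0.0003,-0.0006,0.03,0,0.06,0,0,0.0145,0,0.06,0,0,0,0,0.06,0,0,0,0,0.02,0,0,0,0,0.02,0,0,0,0,0.02,0,0,0,0,0.02,0,0,0,0]' 45 && python3 -m jog '[0.02,0,0,-0.01,0,0.02,0,0,-0.04,0,0.02,0,0,-0.05,0,0.02,0,0,-0.04,0,0.02,-0.0414,-0.0004,0,0,0.02,-0.0414,-0.0004,0,0,0.02,-0.0414,-0.0004,0,0,0.02,-0.0414,-0.0004,0,0,0.02,-0.0414,-0.0004,0,0,0.02,-0.0414,-0.0004,0,0,0.02,-0.0414,-0.0004,0,0,0.02,0,0,0,0,0.02,0,0,0.05,0,0.02,0,0,0.045,0,0.02,0,0,0.025,0,0.02,0,0,0,0,0.02,0,0,0,0]'; python3 -c "
from h import *
go(.5416,.0103,.0752,1.5255)"
```

```text
time: 43.52
position: [0.5573, 0.299, 0.0706]
tool_rot: [0.723, 0.691, 0.001, 0.0]
ft_force: [0.1, -0.7, -0.8]
grip_width: 0.0294
grip_force: 45.0
time: 45.65
position: [0.5414, 0.0099, 0.0912]
tool_rot: [0.723, 0.691, 0.0, 0.001]
ft_force: [0.8, -0.5, -5.1]
grip_width: 0.0294
grip_force: 45.0
shift [0.0004 0.0002 0.016 ] n>= 0.3 roll 0.003 | cur [0.5414 0.0099 0.0912] a 1.526
```

```bash
python3 -m jog '[0.02,0,0,0.01,0,0.02,0,0,0.003,0,0.02,0,0,0,0]'; python3 -m jog '[0.02,0,0,0.0015,0,0.02,0,0,0,0]';python3 -m jog '[0.02,0,0,0.0012,0,0.02,0,0,0,0]'
```

```text
time: 46.02
position: [0.5406, 0.0095, 0.0774]
tool_rot: [0.723, 0.691, -0.0, -0.0]
ft_force: [0.5, -0.1, -5.2]
grip_width: 0.0292
grip_force: 45.0
time: 46.28
position: [0.5408, 0.0094, 0.0759]
tool_rot: [0.723, 0.691, 0.0, 0.0]
ft_force: [0.1, -0.1, -5.8]
grip_width: 0.0291
grip_force: 45.0
time: 46.52
position: [0.541, 0.0094, 0.0755]
tool_rot: [0.723, 0.691, 0.0, 0.0]
ft_force: [-1.9, -1.4, 3.3]
grip_width: 0.029
grip_force: 45.0
```

```bash
python3 -m jog '[0.064,0,0,0,0,0.064,0,0,0,0,0.064,0,0,0,0,0.064,0,0,-0.02,0,0.064,0,0,-0.05,0,0.064,0,0,-0.05,0,0.064,0.0378,0.0102,0,0,0.064,0.0378,0.0102,0,0,0.064,0.0378,0.0102,0,0,0.064,0.0378,0.0102,0,0,0.064,0.0378,0.0102,0,0,0.064,0.0378,0.0102,0,0,0.064,0.0378,0.0102,0,0,0.064,0.0378,0.0102,0,0,0.064,0,0,0.05,0,0.064,0,0,0.03,0,0.064,0,0,0,0,0.064,0,0,0,0]'; python3 -c "
from h import *
go(.6363,.3079,.0700,1.5255)"
```

```text
time: 48.78
position: [0.6368, 0.3081, 0.1157]
tool_rot: [0.723, 0.691, 0.001, 0.0]
ft_force: [-0.4, -0.1, -0.4]
grip_width: 0.0641
grip_force: 0.0
shift [-0.0002 -0.0005  0.0457] n>= 0.9 roll -0.001 | cur [0.6368 0.3081 0.1157] a 1.5253
```

```bash
python3 -m jog '[0.064,-0.0002,-0.0003,0.03,0,0.064,0,0,0.0155,0,0.064,0,0,0,0,0.064,0,0,0,0,0.03,0,0,0,0,0.03,0,0,0,0,0.03,0,0,0,0,0.03,0,0,0,0]' 25 && python3 -m jog '[0.03,0,0,-0.01,0,0.03,0,0,-0.04,0,0.03,0,0,-0.05,0,0.03,0,0,-0.04,0,0.03,-0.0398,-0.0141,0,0,0.03,-0.0398,-0.0141,0,0,0.03,-0.0398,-0.0141,0,0,0.03,-0.0398,-0.0141,0,0,0.03,-0.0398,-0.0141,0,0,0.03,-0.0398,-0.0141,0,0,0.03,0,0,0,0,0.03,0,0,0.05,0,0.03,0,0,0.045,0,0.03,0,0,0.025,0,0.03,0,0,0,0,0.03,0,0,0,0]'; python3 -c "
from h import *
go(.5407,.073,.0752,1.5255)"
```

```text
time: 49.78
position: [0.6359, 0.3078, 0.0695]
tool_rot: [0.723, 0.691, 0.0, 0.0]
ft_force: [-0.1, 0.2, 0.9]
grip_width: 0.0413
grip_force: 25.0
time: 51.78
position: [0.5414, 0.0734, 0.0901]
tool_rot: [0.723, 0.691, 0.001, 0.001]
ft_force: [-0.4, -0.2, -1.5]
grip_width: 0.0411
grip_force: 25.0
shift [-0.0005 -0.0007  0.0149] n>= 0.3 roll 0.003 | cur [0.5414 0.0734 0.0901] a 1.526
```

```bash
python3 -m jog '[0.03,-0.0005,0,0.01,0,0.03,0,0,0.003,0,0.03,0,0,0,0]'; python3 -m jog '[0.03,0,0,0.0012,0,0.03,0,0,0,0]';python3 -m jog '[0.03,0,0,0.001,0,0.03,0,0,0,0]'
```

```text
time: 52.15
position: [0.5402, 0.0724, 0.0762]
tool_rot: [0.723, 0.691, -0.0, -0.0]
ft_force: [-0.4, 0.4, -0.6]
grip_width: 0.0411
grip_force: 25.0
time: 52.4
position: [0.5403, 0.0724, 0.075]
tool_rot: [0.723, 0.691, 0.0, 0.0]
ft_force: [0.1, 0.2, -2.3]
grip_width: 0.0414
grip_force: 25.0
time: 52.65
position: [0.5405, 0.0724, 0.0745]
tool_rot: [0.723, 0.691, 0.0, 0.0]
ft_force: [-0.5, -0.3, 3.0]
grip_width: 0.0414
grip_force: 25.0
```

Touching down. I release, rise, back off to the robot's right of the row and check.

```bash
python3 -m jog '[0.064,0,0,0,0,0.064,0,0,0,0,0.064,0,0,0,0,0.064,0,0,-0.02,0,0.064,0,0,-0.05,0,0.064,0,0,-0.05,0,0.064,0,0,-0.05,0,0.064,-0.045,0,0,0,0.064,-0.045,0,0,0,0.064,-0.045,0,0,0,0.064,0,0,0,0,0.064,0,0,0,0]'; python3 m2.py w10 jar weight stone; python3 m1.py 2>/dev/null | grep -E "jar|weight|stone"; python3 - <<'E'
from h import *
a=cv2.imread("pics/w10.png");b=robot.camera("scene")[140:420,140:500]
cv2.imwrite("pics/c10.png",np.hstack([cv2.resize(a[:360,80:560],(400,300)),cv2.resize(b,(400,300))]))
E
```

```text
time: 54.15
position: [0.5338, -0.0621, 0.2437]
tool_rot: [0.723, 0.691, 0.0, -0.001]
ft_force: [0.3, 1.0, -0.3]
grip_width: 0.0639
grip_force: 0.0
[ 0.5338 -0.0621  0.2437]
jar [324.  40.  68.  78.] 0.77 pose [0.5412 0.0711 0.0733] 1.42 colour [175. 191. 195.]
jar [176. 165.  90.  59.] 0.72 pose [ 0.4309 -0.0077  0.0164] 1.89 colour [ 76. 149. 112.]
jar [168.  27.  96.  50.] 0.58 pose [0.4381 0.0837 0.0549] 4.44 colour [117.  90.  89.]
weight [323. 134.  58.  48.] 0.66 pose [0.5413 0.0075 0.0285] 0.58 colour [ 59. 159. 193.]
stone [333. 214.  50.  66.] 0.95 pose [ 0.5441 -0.0493 -0.049 ] 1.05 colour [123. 144. 149.]
jar [ 0.5399  0.0725 -0.022 ] 0.82
jar [ 0.5397  0.0764 -0.0436] 0.78
jar [ 0.5413  0.0687 -0.0022] 0.8
weight [ 0.541   0.0086 -0.0214] 1.03
weight [ 0.5395  0.0092 -0.0073] 0.63
weight [ 0.5433  0.005  -0.0083] 0.92
stone [ 0.5436 -0.0483  0.0655] 1.35
stone [ 0.5391 -0.0446 -0.0482] 1.08
stone [ 0.5446 -0.0507  0.0984] 1.54
```

View pics/c10.png

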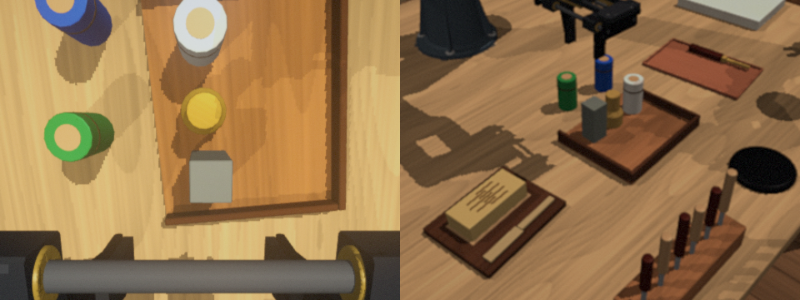

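All three stand in the rack within about 3 mm of their starting places. The block lies on the panel, the burnisher and spatula look undisturbed, and the gripper is clear.

```bash
python3 -c "
from rig import robot
print(robot.hand_in())"
```

```text
the job is handed in; nothing more can be done
None
```

I handed the job in at about 54 s: the block lies flat on the panel, within about 3 mm of its centre, and weight, jar and stone stand in the rack within about 3 mm of where they started. These are my own camera measurements; the hand-in returned no verdict.

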